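# Put the smallest measure under the bench magnifier

## Robot

A 7-joint arm with a two-finger parallel gripper is mounted at the origin on the work surface. World frame = base frame: x ahead of the robot, y to its left, z up, the work surface at z = 0. Lengths are in m, angles in degrees, forces in N, time in s.
With the tool pointing down it reaches from about 0.425 to 0.95 m from the base axis. Payload 4.7 kg.
Tool frame: the origin (TCP) lies midway between the tips of the shut fingers; the grasp point (between the pads) lies 19 mm behind it; z points along the fingers, x is the direction in which the jaws open and shut, and the axes are right-handed (so a half turn about z gives the same grasp; the last joint's range is limited). The gripper opens to 85 mm and grips with 20 to 120 N. Pads are 22 mm wide; open, the fingers measure 114 mm over their backs; the gripper's body (76 mm by 85 mm) begins 54 mm behind the grasp point. The pads swing forward as they close: fully open they stand 13 mm farther back than shut.
Start: joints at [69.964, 26.849, -2.785, 87.806, 1.381, 65.374, -4.715], TCP at [0.213, -0.641, 0.231] pointing down, gripper open.
Joint ranges: [-148.3, 148.3], [-19.14, 114.17], [-79.39, 73.82], [5.75, 140.21], [-59.74, 239.74], [12.07, 113.84], [-152.46, 152.46]. Speed limits (degrees/s): [147.25, 147.25, 180, 180, 180, 180, 180].

## Interface

Orientations are given as [roll, pitch, yaw] about the fixed x, y, z axes, in that order (R = Rz(yaw) Ry(pitch) Rx(roll)).
In Python, from workcell import sense, eyes, hand_in gives the robot as it stands.
- The arm moves only by the shell command python3 -m pendant 'ROWS' [OPENING] [FORCE]. ROWS is JSON, a list of rows, each an object of numbers: "x", "y", "z": the shift along the world's x, y, z in m; "yaw": the turn about the world's z in rad. A call has 1 to 20 rows; each row is the pose to reach, as a shift and turn from the pose commanded when the call began; what a row does not reach only later rows make up. A row lasts 1/12 s, in which the tool goes at most 41.7 mm and 7.16 degrees, less where a joint would pass 70% of its speed; a pose out of reach is approached as far as the arm can. A call with a gripper value outside its range is refused whole. OPENING is the finger opening in m, from 0 to 0.0854, set as the call begins (- or left out, the last holds). The fingers move at their own pace and stop on an object; FORCE is the grip in N (left out, the last holds). Time passes only in rows, so rows that repeat a pose let the fingers close. It gives the time, the measured TCP pose, the force and the opening at its end, in the units of the state.
- sense(): the state, without advancing time (a new reading comes with each control period).
- eyes.grab_frame(name): name is "side" or "top"; returns a dict with "image" (384x512x3 uint8, red, green, blue), "depth" (384x512 float32, m along the optical axis (not along the pixel's ray), 0 where there is no reading), "fx", "fy", "cx", "cy" (pixels), "R" (3x3) and "t" (3): a world point X has camera coordinates R X + t. Camera axes: x right, y down, z forward; pixel columns grow to the right and rows downward; lengths in m; the calibration is good to about 2 mm. A picture is of the moment at which its call begins.
- hand_in(): hands the job in, once; it reports no verdict.
The state is a dict: "clock": time; "q": joint angles; "qvel": joint speeds; "tau": joint torques, N m; "tool_pos": TCP position; "tool_rot": TCP orientation; "ft_force": force on the tool from outside, world axes, zero at the start; "ft_torque": the same for the moment, N m; "finger_gap": finger opening in m.
Only numpy, scipy, OpenCV 4.12 (cv2) and the standard library are available. Lean on these libraries where they do the work, as an engineer would, in place of code of your own. Each camera call takes 0.05 s, during which the arm holds its last target. There are 200 camera calls.

## Task

The smallest of the three hooked steel measures is due to be checked for dents and residue: lift it up and off the rail and stand it upright, gently, on the white dispensing tile at a spot the magnifier's lens can swing over. Then swing the magnifier round and tip its lens level so that the lens is centred over the little measure's cup, and let go. Leave the other two measures hanging on the rail and the two syrup bottles standing where they are.

Things in the scene. Friction and masses are not known exactly. Their poses are not given: they have to be found in the camera images.
- measure_small: smallest of three plain steel measures, about 55 to 100 g: round open cup 40 outer diameter x 34 high, wall 2; origin at the centre of its underside, z up. A strip handle 14 wide (along its y) and 3 thick rises from the cup's -x side and bends into a hook above the cup's axis. It starts hung over the rail by the hook
- measure_hook (a point): outer top of the small measure's hook, on the cup's axis, 99 above its underside. Hook 21 wide over its two legs (along x), free tip on the +x side reaching 24 down. The bar lies between the legs, 3 below this point; the cup's rim is 52 below the bar. Comes off by lifting it 24 or more (until tip and fingertips are above the bar), then drawing it towards its own -x side
- measure_medium: bystander on the rail, same form: cup 52 diameter x 46 high, hook top 111 above its origin (centre of underside). Must stay hanging
- measure_large: bystander on the rail, same form: cup 64 diameter x 60 high, hook top 125 above its origin (centre of underside). Must stay hanging
- rail: fixed steel bar of 10 diameter and 300 length along its own y, bar centre 150 above the bench, on a thin post with a 70 wide foot at each end; origin on the bench under the middle of the bar; its -x side faces the robot. The three measures hang on it 75 apart in any order, middle one near the middle of the bar, all with their +x along the rail's +x
- tile: fixed flat white ceramic tile, 120 x 120, 6 thick, flat on the bench; origin at the centre of its underside. The measure must stand wholly on it
- magnifier: base of the bench magnifier: round foot of 150 diameter and a post of 16 diameter, 240 high; fixed. Origin on the bench on the post's axis. At joint magnifier_arm = 0 the arm points along the base's own -x
- magnifier_arm (a joint): swing of the arm about the post, in rad, held by friction (about 0.5 N m, 1.5 to 2.5 N at the grip stub), stays where it is left; range -1.2 to 1.2; grows anticlockwise seen from above. The arm is a level rod of 15 diameter, 200 above the bench, from the post out to the tilt hinge 155 from the post's axis
- magnifier_head (a joint): tilt of the lens head about the level hinge at the arm's end (155 from the post's axis, 200 above the bench, square to the arm), in rad; 0 is level, positive raises the lens's outer edge; range -0.5 to 1.3; held by friction (about 0.4 N m, 2 to 4 N at the grip stub), stays where it is left. It starts tipped up
- lens_centre (a point): centre of the round lens, 75 out from the tilt hinge, so 230 from the post's axis when level; lens frame 110 outer diameter and 12 thick, glass 97 across. Its z axis is square to the lens, up when level; its -x points outwards from the post
- lens_grip (a point): middle of the free rubber grip stub, a round rod of 16 diameter running outwards from the outer edge of the lens frame (129 to 171 out from the tilt hinge); this point is 150 out from the hinge, 305 from the post's axis when level. Pinched on its two sides from above it turns between the fingers like a pin as the head tilts
- bottle_short: bystander: brown syrup bottle with a red cap, 42 diameter, 95 high, origin at the centre of its underside; loose
- bottle_tall: bystander: brown syrup bottle with a red cap, 48 diameter, 112 high, origin at the centre of its underside; loose
- tub: fixed square tub with a lid, 108 x 108, 61 high, origin at the centre of its underside
- carton: fixed cardboard carton at the bench's left, 200 (x) x 160 (y), 120 high, origin at the centre of its underside
Mind the look-alikes: they are no part of the job. What is shaped like the measure_small but black is not meant. Leave any turquoise look-alike of the tile alone.

How it is judged (in metres and radians):
On the way:
1. the small measure stands upright on the tile, let go (x of measure_small in the frame of tile between -0.045 and 0.045 m and y of measure_small in the frame of tile between -0.045 and 0.045 m and z of measure_small in the frame of tile below 0.01 m and angle between measure_small's own z axis and vertical below 0.12 rad and contact force between the fingers and measure_small below 0.1 N), for 0.2 s.
At the end, for the whole second after the job is handed in: the small measure stands upright (within 7 degrees) and at rest, wholly on the tile (its centre within 45 mm of the tile's centre along each side of the tile); the lens is level within 7 degrees, at rest, its centre within 18 mm sideways of the measure's axis (x of measure_small in the frame of tile between -0.045 and 0.045 m and y of measure_small in the frame of tile between -0.045 and 0.045 m and z of measure_small in the frame of tile below 0.01 m and angle between each of measure_small, lens_centre's own z axis and vertical below 0.12 rad and linear speed of measure_small below 0.02 m/s and horizontal distance between lens_centre and measure_small below 0.018 m and velocity of joint magnifier_arm between -0.03 and 0.03 rad/s and velocity of joint magnifier_head between -0.03 and 0.03 rad/s); the robot touches nothing.
It fails at once if another measure is knocked off the rail or pushed more than 50 mm (distance of any of measure_medium, measure_large from where it was at the start of the episode above 0.05 m).
It fails at once if a bottle is tipped or pushed more than 30 mm (distance of any of bottle_short, bottle_tall from where it was at the start of the episode above 0.03 m or angle between any of bottle_short, bottle_tall's own z axis and vertical above 0.5 rad).
It fails at once if the small measure is dropped or slammed down (faster than 0.6 m/s just above the bench) (height (world z) of measure_small below 0.045 m and linear speed of measure_small above 0.6 m/s).
It also fails if it takes over 67 s, if anything falls off the work surface, if the arm or the gripper's body presses on something with over 40 N, if the wrist force passes 120 N, or if a joint passes its speed limit or range.

## Working session

There is one attempt and no reset: what is moved stays moved. The work goes in short steps, Python scripts to look and compute and a shell command to move; the robot and the scene stay as the last step left them, time stands still between calls to the robot, and variables do not carry over. Pictures are saved under pics/ and viewed, about 8 in all and at most 12, crops included, and the job is handed in when it is done.

```bash
mkdir -p pics
cat > h.py <<'E'
import numpy as np,cv2
from workcell import sense,eyes,hand_in
def grab(n,tag):
    f=eyes.grab_frame(n); np.savez(f'pics/{tag}.npz',**f)
    cv2.imwrite(f'pics/{tag}.png',f['image'][:,:,::-1]); return f
def load(tag): return np.load(f'pics/{tag}.npz')
def cloud(f):
    d=f['depth'];v,u=np.indices(d.shape)
    P=np.stack([(u-f['cx'])/f['fx']*d,(v-f['cy'])/f['fy']*d,d],-1)
    W=(P-f['t'])@f['R']; W[d==0]=np.nan; return W
def proj(f,X):
    c=np.asarray(X)@f['R'].T+f['t']; return np.stack([f['fx']*c[...,0]/c[...,2]+f['cx'],f['fy']*c[...,1]/c[...,2]+f['cy']],-1)
def crop(tag,u0,v0,u1,v1,k,out):
    im=cv2.imread(f'pics/{tag}.png')[v0:v1,u0:u1]; cv2.imwrite(f'pics/{out}.png',cv2.resize(im,None,fx=k,fy=k,interpolation=cv2.INTER_CUBIC))
E
python3 - <<'E'
from h import *
a=grab('side','s0');b=grab('top','t0')
cv2.imwrite('pics/both.png',cv2.resize(np.vstack([a['image'],b['image']])[:,:,::-1],None,fx=.78,fy=.78))
for f in(a,b): print(-f['R'].T@f['t'],f['R'][2],f['fx'])
s=sense();print(s['clock'],s['tool_pos'],s['tool_rot'],s['finger_gap'])
E
```

```text
[ 0.29997286 -0.89587908  0.8077823 ] [ 0.26100311  0.79173231 -0.55230184] 349.059885906107
[0.3919127  0.05855758 1.26486683] [ 0.17264433  0.0099196  -0.98493428] 365.8841482865583
0.1 [ 0.21268429 -0.64005441  0.23034492] [ 1.79996223e+02  1.03489371e-01 -7.16190555e+01] 0.08526609285404772
```

View pics/s0.png

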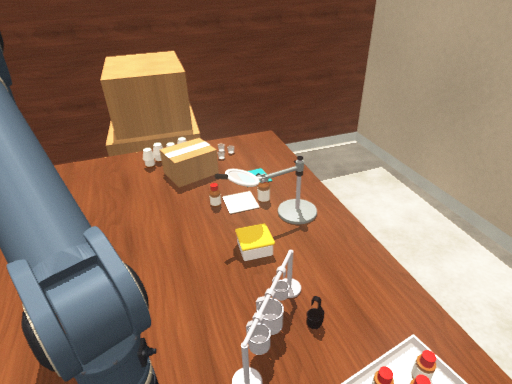

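View pics/t0.png

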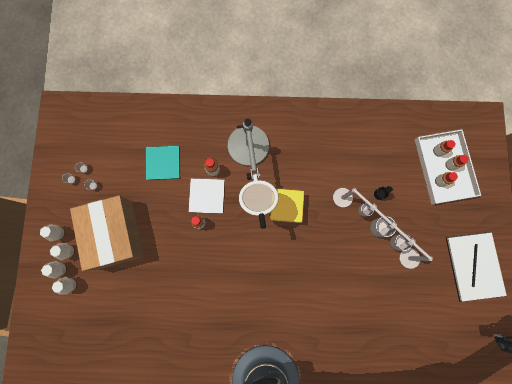

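The side view shows the rail with three steel measures at (280,290), (270,318) and (260,340), and a black look-alike at (316,315). The white tile is at (240,202), with a turquoise one behind it. In the top view the measures are at (367,210), (384,227) and (402,243), the black one at (382,193), the white tile at (207,196), the lens at (258,198) and the post at (248,125..145).

The steel measure at (367,210) looks smallest, so I'll check it in an enlarged crop.

Run:
```python
from h import *
a=load('s0');b=load('t0')
A=cv2.imread('pics/s0.png')[245:384,225:335];B=cv2.imread('pics/t0.png')[175:275,325:440]
z=lambda i:cv2.resize(i,(400,int(400*i.shape[0]/i.shape[1])),interpolation=cv2.INTER_CUBIC)
A,B=z(A),z(B);h=max(len(A),len(B));p=lambda i:np.pad(i,((0,h-len(i)),(0,0),(0,0)))
cv2.imwrite('pics/c1.png',np.hstack([p(A),p(B)]))
W=np.vstack([cloud(a).reshape(-1,3),cloud(b).reshape(-1,3)])
Wb=cloud(b);im=b['image'].astype(int)
def pts(u0,v0,u1,v1,z0,z1,W=Wb):
    q=W[v0:v1,u0:u1].reshape(-1,3);return q[(q[:,2]>z0)&(q[:,2]<z1)]
# rail bar
q=pts(335,175,440,275,.14,.158);print('bar',len(q));m=q[:,:2].mean(0);_,_,vt=np.linalg.svd(q[:,:2]-m);t=(q[:,:2]-m)@vt[0]
print(m,vt[0],t.min(),t.max(),q[:,2].mean())
print('ends',m+vt[0]*t.min(),m+vt[0]*t.max(),'mid',m+vt[0]*(t.min()+t.max())/2)
# tile
M=(im.min(2)>170)[175:220,183:228];q=Wb[175:220,183:228][M];q=q[q[:,2]<.02]
r=cv2.minAreaRect((q[:,:2]*1000).astype(np.float32));print('tile',r,q[:,2].mean())
# bottles, caps red
R=(im[...,0]>130)&(im[...,1]<60)
for n,(u0,v0,u1,v1) in dict(b1=(200,150,222,180),b2=(188,210,210,235)).items():
    k=R[v0:v1,u0:u1];q=Wb[v0:v1,u0:u1][k];q=q[q[:,2]>.06];print(n,np.nanmean(q,0),np.nanmax(q[:,2]))
# post top / arm / lens
q=pts(235,110,262,150,.225,.26);print('post',len(q),q.mean(0) if len(q) else 0)
q=pts(235,110,275,240,.16,.40);
for z in np.arange(.17,.36,.015):
    k=q[(q[:,2]>=z)&(q[:,2]<z+.015)]
    if len(k):print(round(z,3),len(k),k.mean(0).round(3),k.min(0).round(3),k.max(0).round(3))
q=pts(265,180,310,230,.05,.075);print('tub',q.mean(0),cv2.minAreaRect((q[:,:2]*1000).astype(np.float32)))
for uv in [(258,198),(248,125),(262,220),(252,160)]:print(uv,Wb[uv[1],uv[0]])
```

```text
bar 414
[ 0.4970902  -0.36891268] [-0.67134929 -0.7411411 ] -0.15983749856758928 0.1536715679125146 0.15254266908266043
ends [ 0.60439699 -0.25045054] [ 0.3939229 -0.482805 ] mid [ 0.49915994 -0.36662777]
tile ((594.9332885742188, 218.68304443359375), (118.0678482055664, 118.17778015136719), 89.75447082519531) 0.00565859054467946
b1 [0.68462135 0.19570569 0.10501593] 0.11081059042270061
b2 [0.49798767 0.23309124 0.09491455] 0.09821100643932802
post 46 [0.7785844  0.07799729 0.23800284]
0.17 3 [0.772 0.081 0.177] [0.77  0.067 0.176] [0.774 0.089 0.178]
0.185 17 [0.703 0.072 0.197] [0.617 0.055 0.189] [0.777 0.092 0.2  ]
0.2 429 [0.664 0.061 0.208] [0.58 0.01 0.2 ] [0.781 0.11  0.215]
0.215 513 [0.589 0.047 0.223] [ 0.54  -0.005  0.215] [0.788 0.096 0.23 ]
0.23 432 [0.559 0.045 0.237] [ 0.505 -0.005  0.23 ] [0.789 0.095 0.245]
0.245 127 [0.506 0.033 0.25 ] [ 0.468 -0.004  0.245] [0.537 0.074 0.26 ]
0.26 32 [0.479 0.027 0.262] [0.47  0.021 0.26 ] [0.495 0.032 0.267]
tub [ 0.55777981 -0.0637968   0.06033332] ((561.8652954101562, -58.511268615722656), (107.6932601928711, 108.2063980102539), 86.50983428955078)
(258, 198) [0.55513675 0.04119355 0.22916679]
(248, 125) [0.77062329 0.07610321 0.23714592]
(262, 220) [0.48925023 0.02925031 0.26122598]
(252, 160) [0.67325637 0.06150916 0.20495126]
```

View pics/c1.png

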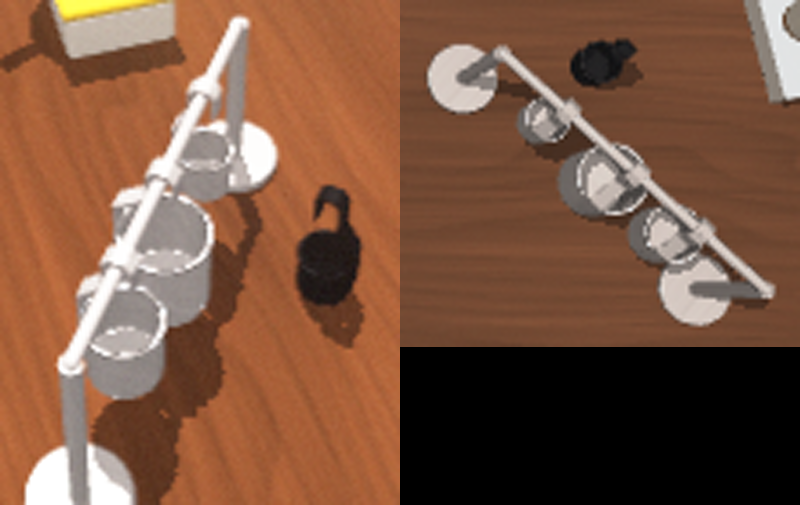

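The middle steel cup is the largest, the right one (crop 670,235) is medium, and the left one (crop 545,120, full-image u≈367, v≈210) is clearly the smallest. The black one is the decoy. Next I'll get the hook point from both views.

Run:
```python
from h import *
a=load('s0');b=load('t0')
def hit(f,u,v,z):
    c=-f['R'].T@f['t'];d=f['R'].T@np.array([(u-f['cx'])/f['fx'],(v-f['cy'])/f['fy'],1]);return c+d*(z-c[2])/d[2]
print('hook top',hit(b,373.9,207.2,.157),'side',hit(a,281.4,270.3,.157))
print('bar ends top',hit(b,325+103/3.478,175+52/3.478,.152),hit(b,325+369/3.478,175+291/3.478,.152))
print('bar ends side',hit(a,225+238/3.636,245+22/3.636,.152),hit(a,225+70/3.636,245+365/3.636,.152))
# high points of rail and protrusions per cloud
for n,f in(('s',a),('t',b)):
    W=cloud(f).reshape(-1,3);m=np.array([.499,-.3666]);y=np.array([.671,.741]);x=np.array([.741,-.671])
    d=W[:,:2]-m;X,Y=d@x,d@y
    k=(abs(Y)<.16)&(abs(X)<.025)&(W[:,2]>.143)&(W[:,2]<.165)
    print(n)
    for y0 in np.arange(-.16,.16,.01):
        j=k&(Y>=y0)&(Y<y0+.01)
        if j.sum():print(round(y0+.005,3),j.sum(),X[j].min().round(4),X[j].max().round(4),W[j,2].max().round(4))
    k=(W[:,2]>.225)&(W[:,2]<.26)&(abs(W[:,0]-.78)<.03)&(abs(W[:,1]-.08)<.03);print('post',W[k].mean(0),W[k].min(0),W[k].max(0))
    k=(W[:,2]>.05)&(W[:,2]<.185)&(abs(W[:,0]-.78)<.025)&(abs(W[:,1]-.08)<.025);print('postside',k.sum(),W[k].mean(0),W[k].min(0),W[k].max(0))
```

```text
hook top [ 0.54811723 -0.31355084  0.157     ] side [ 0.55180004 -0.32199193  0.157     ]
bar ends top [ 0.60083968 -0.25746136  0.152     ] [ 0.398681   -0.48089778  0.152     ]
bar ends side [ 0.60373476 -0.26087738  0.152     ] [ 0.40251455 -0.48382967  0.152     ]
s
-0.155 28 0.0001 0.0116 0.1554
-0.145 28 -0.0029 0.0117 0.156
-0.135 23 0.0004 0.0098 0.1571
-0.125 20 0.0004 0.0097 0.1561
-0.115 22 0.001 0.0097 0.1558
-0.105 20 0.0004 0.0099 0.1549
-0.095 20 0.0009 0.0094 0.1545
-0.085 41 -0.0057 0.0153 0.1581
-0.075 43 -0.0059 0.0159 0.159
-0.065 15 0.0011 0.0097 0.1568
-0.055 15 0.0007 0.0093 0.1549
-0.045 19 0.0004 0.0097 0.1551
-0.035 15 0.0006 0.0098 0.1553
-0.025 16 0.0003 0.0093 0.1544
-0.015 27 -0.0037 0.0146 0.1586
-0.005 38 -0.0044 0.0153 0.1592
0.005 11 -0.0053 0.0147 0.1579
0.015 15 0.0003 0.0092 0.1551
0.025 14 0.0006 0.0099 0.1555
0.035 14 0.0001 0.0088 0.1559
0.045 13 0.0002 0.0099 0.1558
0.055 11 0.0003 0.0094 0.155
0.065 29 -0.0054 0.0142 0.1597
0.075 27 -0.0057 0.0157 0.1592
0.085 11 -0.0043 0.0148 0.1575
0.095 12 0.0012 0.0098 0.1564
0.105 11 0.0001 0.0091 0.154
[... 899 characters left out ...]
 0.0111 0.1597
0.015 9 -0.0027 0.0046 0.1554
0.025 13 -0.0029 0.0046 0.1588
0.035 11 -0.0037 0.0059 0.1573
0.045 12 -0.003 0.0071 0.1569
0.055 10 -0.0033 0.0039 0.1558
0.065 14 -0.0071 0.0093 0.1605
0.075 26 -0.0107 0.0125 0.1623
0.085 14 -0.0062 0.0109 0.1581
0.095 10 -0.002 0.0041 0.1574
0.105 12 -0.0034 0.0047 0.1551
0.115 11 -0.0025 0.0052 0.1555
0.125 11 -0.0029 0.0054 0.1569
0.135 9 -0.0029 0.0048 0.1557
0.145 12 -0.0055 0.0046 0.1569
0.155 11 -0.004 0.006 0.1537
post [0.7785844  0.07799729 0.23800284] [0.76748304 0.06754312 0.22538959] [0.78925767 0.08829426 0.24444297]
postside 15 [0.77383032 0.08248034 0.11008515] [0.76976185 0.06724309 0.05822796] [0.77533738 0.08896601 0.17786162]
```

```bash
python3 -m pendant '[{"x":0.03,"y":0.03,"z":0.03,"yaw":0.1},{"x":0.05,"y":0.05,"z":0.03,"yaw":0.2},{"x":0.08,"y":0.08,"z":0.03,"yaw":0.3},{"x":0.11,"y":0.105,"z":0.03,"yaw":0.4},{"x":0.135,"y":0.13,"z":0.03,"yaw":0.513},{"x":0.165,"y":0.16,"z":0.03,"yaw":0.513},{"x":0.19,"y":0.185,"z":0.03,"yaw":0.513},{"x":0.22,"y":0.215,"z":0.03,"yaw":0.513},{"x":0.25,"y":0.24,"z":0.03,"yaw":0.513},{"x":0.275,"y":0.265,"z":0.03,"yaw":0.513},{"x":0.3,"y":0.29,"z":0.03,"yaw":0.513},{"x":0.32,"y":0.31,"z":0.03,"yaw":0.513},{"x":0.338,"y":0.327,"z":0.03,"yaw":0.513},{"x":0.338,"y":0.327,"z":0.03,"yaw":0.513},{"x":0.338,"y":0.327,"z":0.03,"yaw":0.513},{"x":0.338,"y":0.327,"z":0.03,"yaw":0.513},{"x":0.338,"y":0.327,"z":0.03,"yaw":0.513},{"x":0.338,"y":0.327,"z":0.03,"yaw":0.513}]' 0.085 60
```

```text
clock: 1.6
tool_pos: [0.5498, -0.3151, 0.2612]
tool_rot: [180.0, 0.0, -42.4]
ft_force: [-0.8, -0.3, -0.3]
finger_gap: 0.085
```

```bash
python3 -m pendant '[{"x":0.001,"y":0.001,"z":-0.03},{"x":0.001,"y":0.001,"z":-0.055},{"x":0.001,"y":0.001,"z":-0.08},{"x":0.001,"y":0.001,"z":-0.1},{"x":0.001,"y":0.001,"z":-0.115},{"x":0.001,"y":0.001,"z":-0.125},{"x":0.001,"y":0.001,"z":-0.131},{"x":0.001,"y":0.001,"z":-0.131},{"x":0.001,"y":0.001,"z":-0.131},{"x":0.001,"y":0.001,"z":-0.131}]' 0.085 60
python3 - <<'E'
from h import *
grab('side','s1');grab('top','t1')
A=cv2.imread('pics/s1.png')[235:355,220:340];B=cv2.imread('pics/t1.png')[170:270,325:425]
cv2.imwrite('pics/c2.png',np.hstack([cv2.resize(i,(400,400),interpolation=cv2.INTER_CUBIC) for i in(A,B)]))
E
```

```text
invalid input at $[0]: expected keys x, y, z, yaw
```

View pics/c2.png

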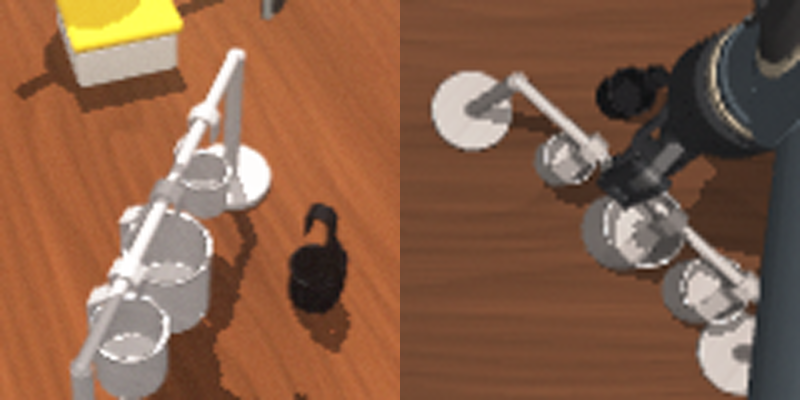

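The move was refused because yaw is required, so the arm hasn't moved. The picture shows the hook at crop (595,150) in the top half and the open fingers near (635,175). I'll check that offset against the projected TCP.

Run:
```python
from h import *
a=load('s1');b=load('t1');s=sense();p=np.array(s['tool_pos']);print(p)
for z in(0,.013,.1):print(proj(a,p+[0,0,z]),proj(b,p+[0,0,z]))
x=np.array([.741,-.671,0])*.045
print('fingers',proj(b,p+x+[0,0,.013]),proj(b,p-x+[0,0,.013]))
print('hook',proj(a,[.551,-.314,.158]),proj(b,[.551,-.314,.158]))
W=cloud(b);k=(abs(W[...,0]-p[0])<.09)&(abs(W[...,1]-p[1])<.09)&(W[...,2]>.24)&(W[...,2]<.31)
q=W[k];print(len(q));
d=q[:,:2]-p[:2];print('jaw',(d@x[:2]/.045).min(),(d@x[:2]/.045).max(),'y',(d@[.671,.741]).min(),(d@[.671,.741]).max(),q[:,2].min())
```

```text
[ 0.5501168  -0.31466731  0.26133963]
[280.40539304 237.07776444] [386.83039302 201.57444456]
[280.50363464 232.857872  ] [388.57943375 200.88153267]
[281.20813221 202.59671921] [401.54656102 195.74438717]
fingers [399.16235421 189.178712  ] [377.88027932 212.71288736]
hook [279.90401274 267.91568026] [374.12864238 206.22203719]
11
jaw -0.053738693612431596 -0.04315639557029232 y 0.005989789915950223 0.011040569366261641 0.2805470329142327
```

The projections of the hook, (374,206) top and (280,268) side, match the picture. Descending.

```bash
python3 -m pendant '[{"x":0.001,"y":0.001,"z":-0.03,"yaw":0},{"x":0.001,"y":0.001,"z":-0.055,"yaw":0},{"x":0.001,"y":0.001,"z":-0.08,"yaw":0},{"x":0.001,"y":0.001,"z":-0.1,"yaw":0},{"x":0.001,"y":0.001,"z":-0.115,"yaw":0},{"x":0.001,"y":0.001,"z":-0.125,"yaw":0},{"x":0.001,"y":0.001,"z":-0.131,"yaw":0},{"x":0.001,"y":0.001,"z":-0.131,"yaw":0},{"x":0.001,"y":0.001,"z":-0.131,"yaw":0},{"x":0.001,"y":0.001,"z":-0.131,"yaw":0}]' 0.085 60
python3 - <<'E'
from h import *
grab('side','s2');grab('top','t2')
A=cv2.imread('pics/s2.png')[215:315,240:340];B=cv2.imread('pics/t2.png')[160:260,330:430]
cv2.imwrite('pics/c3.png',np.hstack([cv2.resize(i,(400,400),interpolation=cv2.INTER_CUBIC) for i in(A,B)]))
E
```

```text
clock: 2.53
tool_pos: [0.5526, -0.313, 0.1316]
tool_rot: [-180.0, -0.1, -42.2]
ft_force: [0.1, 0.9, 0.1]
finger_gap: 0.0854
```

View pics/c3.png

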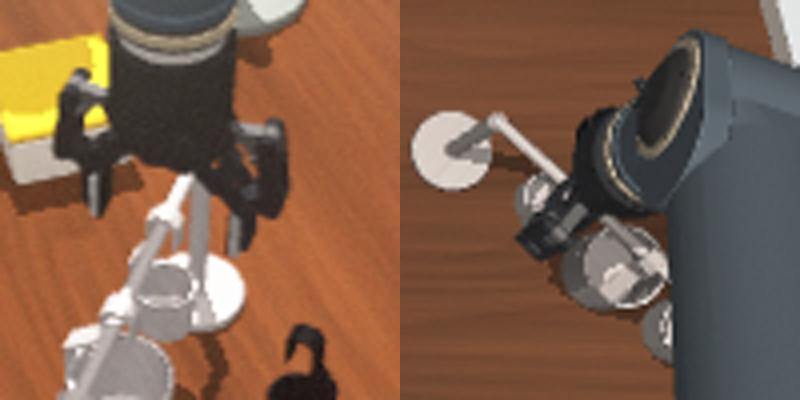

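The side crop shows the small hook at (168,212), midway between the fingers at (95,200) and (240,235). Closing.

```bash
python3 -m pendant '[{"x":0,"y":0,"z":0,"yaw":0},{"x":0,"y":0,"z":0,"yaw":0},{"x":0,"y":0,"z":0,"yaw":0},{"x":0,"y":0,"z":0,"yaw":0},{"x":0,"y":0,"z":0,"yaw":0},{"x":0,"y":0,"z":0,"yaw":0},{"x":0,"y":0,"z":0,"yaw":0},{"x":0,"y":0,"z":0,"yaw":0},{"x":0,"y":0,"z":0,"yaw":0},{"x":0,"y":0,"z":0,"yaw":0}]' 0.0 40
```

```text
clock: 3.47
tool_pos: [0.552, -0.3126, 0.1305]
tool_rot: [-180.0, -0.0, -42.2]
ft_force: [-0.5, 0.3, 1.8]
finger_gap: 0.0197
```

```bash
python3 -m pendant '[{"x":0,"y":0,"z":0.005,"yaw":0},{"x":0,"y":0,"z":0.015,"yaw":0},{"x":0,"y":0,"z":0.025,"yaw":0},{"x":0,"y":0,"z":0.035,"yaw":0},{"x":0,"y":0,"z":0.044,"yaw":0},{"x":0,"y":0,"z":0.044,"yaw":0},{"x":0,"y":0,"z":0.044,"yaw":0},{"x":0,"y":0,"z":0.044,"yaw":0}]'
python3 - <<'E'
from h import *
grab('side','s3')
A=cv2.imread('pics/s3.png')[195:315,230:350]
cv2.imwrite('pics/c4.png',cv2.resize(A,(480,480),interpolation=cv2.INTER_CUBIC))
E
```

```text
clock: 4.13
tool_pos: [0.5516, -0.3125, 0.1742]
tool_rot: [180.0, 0.0, -42.2]
ft_force: [0.0, -0.3, -1.4]
finger_gap: 0.0204
```

View pics/c4.png

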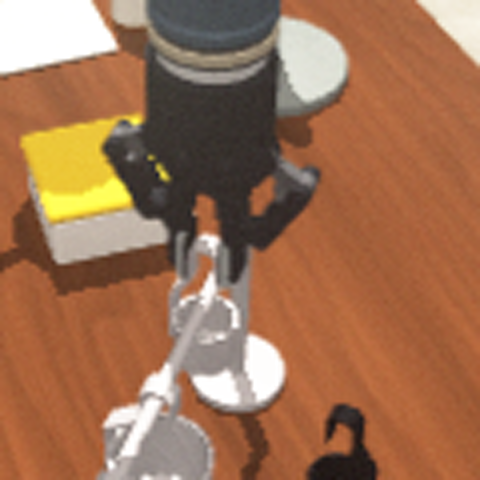

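The small measure is held by its hook loop at (205,240), with the cup hanging below at (208,330), and the fingertips are clear above the bar. Next: draw it towards its -x side, then up.

```bash
python3 -m pendant '[{"x":-0.01,"y":0.009,"z":0.002,"yaw":0},{"x":-0.025,"y":0.022,"z":0.002,"yaw":0},{"x":-0.04,"y":0.036,"z":0.002,"yaw":0},{"x":-0.055,"y":0.05,"z":0.002,"yaw":0},{"x":-0.07,"y":0.063,"z":0.005,"yaw":0},{"x":-0.08,"y":0.072,"z":0.02,"yaw":0},{"x":-0.08,"y":0.072,"z":0.045,"yaw":0},{"x":-0.08,"y":0.072,"z":0.075,"yaw":0},{"x":-0.08,"y":0.072,"z":0.105,"yaw":0},{"x":-0.08,"y":0.072,"z":0.135,"yaw":0},{"x":-0.08,"y":0.072,"z":0.165,"yaw":0},{"x":-0.08,"y":0.072,"z":0.195,"yaw":0},{"x":-0.08,"y":0.072,"z":0.215,"yaw":0},{"x":-0.08,"y":0.072,"z":0.226,"yaw":0},{"x":-0.08,"y":0.072,"z":0.226,"yaw":0},{"x":-0.08,"y":0.072,"z":0.226,"yaw":0}]'
```

```text
clock: 5.52
tool_pos: [0.4716, -0.2404, 0.3993]
tool_rot: [180.0, 0.1, -42.2]
ft_force: [-0.6, -0.7, -1.8]
finger_gap: 0.02
```

```bash
python3 -m pendant '[{"x":0.004,"y":0.015,"z":0.0,"yaw":-0.03},{"x":0.01,"y":0.04,"z":0.0,"yaw":-0.1},{"x":0.019,"y":0.07,"z":0.0,"yaw":-0.17},{"x":0.028,"y":0.1,"z":0.0,"yaw":-0.24},{"x":0.036,"y":0.13,"z":0,"yaw":-0.31},{"x":0.044,"y":0.16,"z":0,"yaw":-0.38},{"x":0.052,"y":0.19,"z":0,"yaw":-0.45},{"x":0.06,"y":0.22,"z":0,"yaw":-0.52},{"x":0.068,"y":0.25,"z":0,"yaw":-0.58},{"x":0.077,"y":0.28,"z":0,"yaw":-0.64},{"x":0.085,"y":0.31,"z":0,"yaw":-0.7},{"x":0.093,"y":0.34,"z":0,"yaw":-0.75},{"x":0.101,"y":0.37,"z":0,"yaw":-0.8},{"x":0.109,"y":0.4,"z":0,"yaw":-0.83},{"x":0.117,"y":0.43,"z":0,"yaw":-0.83},{"x":0.123,"y":0.45,"z":0,"yaw":-0.83},{"x":0.125,"y":0.457,"z":0,"yaw":-0.83},{"x":0.125,"y":0.457,"z":0,"yaw":-0.83},{"x":0.125,"y":0.457,"z":0,"yaw":-0.83},{"x":0.125,"y":0.457,"z":0,"yaw":-0.83}]'
```

```text
clock: 7.18
tool_pos: [0.597, 0.2143, 0.3995]
tool_rot: [179.9, -0.1, -89.9]
ft_force: [0.3, -0.0, -0.6]
finger_gap: 0.0202
```

```bash
python3 -m pendant '[{"x":0,"y":0.001,"z":-0.015,"yaw":0},{"x":0,"y":0.001,"z":-0.04,"yaw":0},{"x":0,"y":0.001,"z":-0.07,"yaw":0},{"x":0,"y":0.001,"z":-0.1,"yaw":0},{"x":0,"y":0.001,"z":-0.13,"yaw":0},{"x":0,"y":0.001,"z":-0.16,"yaw":0},{"x":0,"y":0.001,"z":-0.19,"yaw":0},{"x":0,"y":0.001,"z":-0.22,"yaw":0},{"x":0,"y":0.001,"z":-0.245,"yaw":0},{"x":0,"y":0.001,"z":-0.265,"yaw":0},{"x":0,"y":0.001,"z":-0.28,"yaw":0},{"x":0,"y":0.001,"z":-0.29,"yaw":0},{"x":0,"y":0.001,"z":-0.299,"yaw":0},{"x":0,"y":0.001,"z":-0.299,"yaw":0},{"x":0,"y":0.001,"z":-0.299,"yaw":0},{"x":0,"y":0.001,"z":-0.299,"yaw":0}]'
python3 - <<'E'
from h import *
grab('side','s4');grab('top','t4')
A=cv2.imread('pics/s4.png')[135:235,190:290];B=cv2.imread('pics/t4.png')[135:245,155:265]
cv2.imwrite('pics/c5.png',np.hstack([cv2.resize(i,(400,400),interpolation=cv2.INTER_CUBIC) for i in(A,B)]))
E
```

```text
clock: 8.52
tool_pos: [0.5977, 0.2176, 0.1025]
tool_rot: [-179.9, 0.0, -89.8]
ft_force: [0.8, 0.2, -0.8]
finger_gap: 0.0201
```

View pics/c5.png

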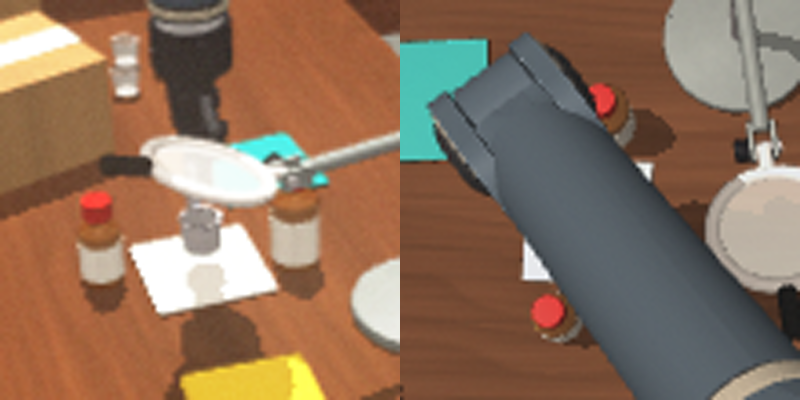

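The side crop shows the cup upright at (200,230) above the tile, with bottles clear on either side. Now I'll lower it gently.

```bash
python3 -m pendant '[{"x":0,"y":0,"z":-0.005,"yaw":0},{"x":0,"y":0,"z":-0.01,"yaw":0},{"x":0,"y":0,"z":-0.014,"yaw":0},{"x":0,"y":0,"z":-0.017,"yaw":0},{"x":0,"y":0,"z":-0.019,"yaw":0},{"x":0,"y":0,"z":-0.021,"yaw":0},{"x":0,"y":0,"z":-0.0225,"yaw":0},{"x":0,"y":0,"z":-0.0225,"yaw":0},{"x":0,"y":0,"z":-0.0225,"yaw":0}]'; python3 -m pendant '[{"x":0,"y":0,"z":-0.001,"yaw":0},{"x":0,"y":0,"z":-0.002,"yaw":0},{"x":0,"y":0,"z":-0.002,"yaw":0},{"x":0,"y":0,"z":-0.002,"yaw":0}]'
```

```text
clock: 9.37
tool_pos: [0.5969, 0.2175, 0.0788]
tool_rot: [-180.0, -0.0, -89.8]
ft_force: [0.3, 0.5, -1.1]
finger_gap: 0.0199
clock: 9.7
tool_pos: [0.5973, 0.2176, 0.0776]
tool_rot: [-179.9, 0.0, -89.8]
ft_force: [-1.3, -0.8, 3.9]
finger_gap: 0.0198
```

```bash
python3 -m pendant '[{"x":0,"y":0,"z":-0.001,"yaw":0},{"x":0,"y":0,"z":-0.001,"yaw":0},{"x":0,"y":0,"z":-0.001,"yaw":0}]'; python3 -c "
from workcell import sense
print(sense()['ft_force'])"
```

```text
clock: 9.95
tool_pos: [0.5975, 0.2176, 0.0776]
tool_rot: [-179.9, -0.0, -89.8]
ft_force: [-2.6, -1.1, 10.9]
finger_gap: 0.0203
[-2.63822574 -1.07936701 10.8963032 ]
```

Contact is firm at 11 N. I'll back off 1 mm, open part way, then retreat upward.

```bash
python3 -m pendant '[{"x":0,"y":0,"z":0.001,"yaw":0},{"x":0,"y":0,"z":0.001,"yaw":0},{"x":0,"y":0,"z":0.001,"yaw":0},{"x":0,"y":0,"z":0.001,"yaw":0}]'; python3 -m pendant '[{"x":0,"y":0,"z":0,"yaw":0},{"x":0,"y":0,"z":0,"yaw":0},{"x":0,"y":0,"z":0,"yaw":0},{"x":0,"y":0,"z":0,"yaw":0},{"x":0,"y":0,"z":0,"yaw":0},{"x":0,"y":0,"z":0,"yaw":0},{"x":0,"y":0,"z":0.01,"yaw":0},{"x":0,"y":0,"z":0.03,"yaw":0},{"x":0,"y":0,"z":0.06,"yaw":0},{"x":0,"y":0,"z":0.09,"yaw":0},{"x":0,"y":0,"z":0.12,"yaw":0},{"x":0,"y":0,"z":0.16,"yaw":0},{"x":0,"y":0,"z":0.2,"yaw":0},{"x":0,"y":0,"z":0.24,"yaw":0},{"x":0,"y":0,"z":0.27,"yaw":0},{"x":0,"y":0,"z":0.27,"yaw":0},{"x":0,"y":0,"z":0.27,"yaw":0}]' 0.06 40
python3 - <<'E'
from h import *
grab('side','s5');grab('top','t5')
A=cv2.imread('pics/s5.png')[135:235,190:290];B=cv2.imread('pics/t5.png')[115:275,165:325]
cv2.imwrite('pics/c6.png',np.hstack([cv2.resize(i,(400,400),interpolation=cv2.INTER_CUBIC) for i in(A,B)]))
E
```

```text
clock: 10.28
tool_pos: [0.5974, 0.2176, 0.0776]
tool_rot: [-179.9, 0.0, -89.8]
ft_force: [-1.4, -0.7, 6.8]
finger_gap: 0.02
clock: 11.7
tool_pos: [0.5974, 0.2181, 0.3501]
tool_rot: [-179.7, 0.1, -89.8]
ft_force: [-0.2, -0.7, 0.5]
finger_gap: 0.0602
```

View pics/c6.png

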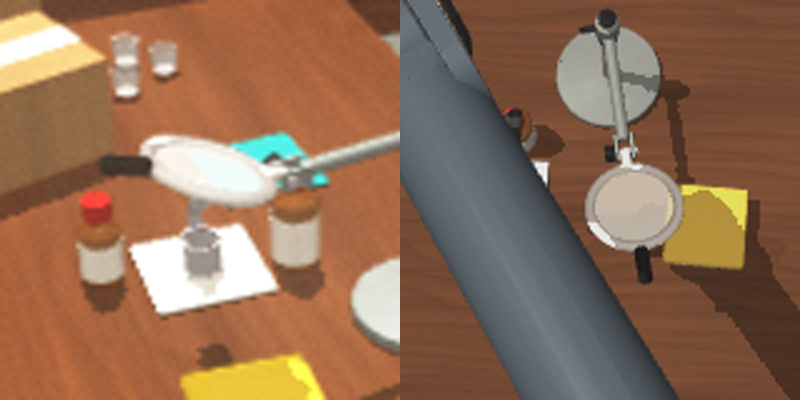

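The measure stands upright on the tile, cup at about side crop (203,255), with the hook free. Now I'll fit the magnifier pose and the measure's position from the depth clouds.

```bash
cat > mag.py <<'E'
from h import *
def lens(tag,c0,rad=.075):
    f=load(tag);W=cloud(f);im=f['image'].astype(int)
    m=(np.hypot(W[...,0]-c0[0],W[...,1]-c0[1])<rad)&(W[...,2]>.17)&(W[...,2]<.30)
    dark=(im.max(2)<75)&m; q=W[m&~dark]
    for _ in range(4):
        c=q.mean(0);n=np.linalg.svd(q-c)[2][2];r=(q-c)@n;q=q[abs(r)<max(2.5*np.median(abs(r)),.006)]
    n*=np.sign(n[2]); return c,n,q,W[dark]
E
python3 - <<'E'
from mag import *
P=np.array([.780,.076])
for t in('s0','t0'):
    c,n,q,d=lens(t,(.55,.04),.06)
    r=cv2.fitEllipse((q[cv2.convexHull((q[:,:2]*1e3).astype(np.float32),returnPoints=False)[:,0],:2]*1e3).astype(np.float32))
    print(t,len(q),'c',c,'n',n,'tilt',np.arccos(n[2]),'az n',np.degrees(np.arctan2(-n[1],-n[0])),'ell',r)
    c,n,q,d=lens(t,(.485,.029),.035);print(' stub',len(d),d.mean(0),d.min(0),d.max(0))
    d=q.mean(0)[:2]-P
f=load('s5');W=cloud(f)
k=(abs(W[...,0]-.597)<.04)&(abs(W[...,1]-.218)<.04)&(W[...,2]>.012)&(W[...,2]<.06);q=W[k]
print('cup',len(q),q.min(0),q.max(0),q.mean(0))
k=(abs(W[...,0]-.597)<.04)&(abs(W[...,1]-.218)<.04)&(W[...,2]>.05)&(W[...,2]<.12);q=W[k];print('handle',q.min(0),q.max(0),q.mean(0))
# arm rod direction
for t in('s0','t0'):
    W=cloud(load(t)).reshape(-1,3);k=(W[:,2]>.19)&(W[:,2]<.212)&(W[:,0]>.65)&(W[:,0]<.76)&(abs(W[:,1]-.07)<.03);q=W[k,:2];m=q.mean(0);v=np.linalg.svd(q-m)[2][0];print('rod',k.sum(),m,np.degrees(np.arctan2(*(-v*np.sign(v[0]))[::-1])))
s=sense();print(s['q'])
E
```

```text
s0 389 c [0.55559654 0.03495119 0.23013615] n [0.34554656 0.04564323 0.93729092] tilt 0.3560215419607067 az n -172.4753632897819 ell ((554.8217163085938, 35.795318603515625), (103.82000732421875, 117.50548553466797), 132.56910705566406)
 stub 39 [0.48868678 0.0206807  0.25539173] [0.4722817  0.01507738 0.24337701] [0.50921707 0.02757217 0.26524999]
t0 1068 c [0.55626951 0.0405812  0.22916636] n [0.3434599  0.05593602 0.93750011] tilt 0.3554208791469111 az n -170.7499963918769 ell ((556.7888793945312, 40.598358154296875), (104.53820037841797, 113.3424301147461), 7.725269317626953)
 stub 81 [0.48782592 0.02929429 0.25783095] [0.46792387 0.020583   0.24697395] [0.50717909 0.03766353 0.26726308]
cup 115 [0.57725681 0.18793564 0.0123558 ] [0.61708934 0.23765067 0.05665926] [0.59713437 0.21470516 0.03115988]
handle [0.59041017 0.2008385  0.05292498] [0.60355142 0.23765067 0.09341749] [0.59630676 0.218966   0.07254298]
rod 127 [0.70534998 0.058828  ] -170.2331917536628
rod 178 [0.70449171 0.06582788] -170.4224231123431
[  -1.90655078   21.81757411  -30.79395816   83.24052508   11.22325149
   78.08379378 -122.99910523]
```

```bash
python3 -m pendant '[{"x":-0.005,"y":-0.01,"z":0,"yaw":0.12},{"x":-0.01,"y":-0.02,"z":0,"yaw":0.24},{"x":-0.018,"y":-0.032,"z":0,"yaw":0.36},{"x":-0.027,"y":-0.048,"z":0,"yaw":0.48},{"x":-0.036,"y":-0.064,"z":0,"yaw":0.6},{"x":-0.045,"y":-0.08,"z":0,"yaw":0.72},{"x":-0.054,"y":-0.096,"z":0,"yaw":0.84},{"x":-0.063,"y":-0.112,"z":0,"yaw":0.96},{"x":-0.072,"y":-0.128,"z":0,"yaw":1.08},{"x":-0.081,"y":-0.144,"z":0,"yaw":1.2},{"x":-0.09,"y":-0.16,"z":0,"yaw":1.32},{"x":-0.098,"y":-0.172,"z":0,"yaw":1.44},{"x":-0.104,"y":-0.182,"z":0,"yaw":1.56},{"x":-0.109,"y":-0.191,"z":0,"yaw":1.68},{"x":-0.109,"y":-0.191,"z":0,"yaw":1.8},{"x":-0.109,"y":-0.191,"z":0,"yaw":1.9},{"x":-0.109,"y":-0.191,"z":0,"yaw":1.9},{"x":-0.109,"y":-0.191,"z":0,"yaw":1.9}]'; python3 -m pendant '[{"x":0,"y":0,"z":0,"yaw":0.12},{"x":0,"y":0,"z":0,"yaw":0.24},{"x":0,"y":0,"z":0,"yaw":0.36},{"x":0,"y":0,"z":0,"yaw":0.48},{"x":0,"y":0,"z":0,"yaw":0.6},{"x":0,"y":0,"z":0,"yaw":0.72},{"x":0,"y":0,"z":0,"yaw":0.84},{"x":0,"y":0,"z":0,"yaw":0.96},{"x":0,"y":0,"z":0,"yaw":1.08},{"x":0,"y":0,"z":0,"yaw":1.2},{"x":0,"y":0,"z":0,"yaw":1.3},{"x":0,"y":0,"z":0,"yaw":1.407},{"x":0,"y":0,"z":0,"yaw":1.407},{"x":0,"y":0,"z":0,"yaw":1.407},{"x":0,"y":0,"z":0,"yaw":1.407}]'; python3 -c "
from workcell import sense
print(sense()['q'])"
```

```text
clock: 13.3
tool_pos: [0.4872, 0.0262, 0.3457]
tool_rot: [-179.9, 0.1, 18.9]
ft_force: [0.2, -0.4, -0.1]
finger_gap: 0.0599
clock: 14.55
tool_pos: [0.4878, 0.0264, 0.3465]
tool_rot: [-180.0, -0.0, 99.5]
ft_force: [0.1, -0.4, -0.3]
finger_gap: 0.0597
[ 40.67191946   9.5709094  -54.52924945 100.67925607   8.08258048
  73.92204148  83.78967896]
```

```bash
python3 -m pendant '[{"x":0,"y":0,"z":-0.015,"yaw":0},{"x":0,"y":0,"z":-0.035,"yaw":0},{"x":0,"y":0,"z":-0.055,"yaw":0},{"x":0,"y":0,"z":-0.075,"yaw":0},{"x":0,"y":0,"z":-0.092,"yaw":0},{"x":0,"y":0,"z":-0.104,"yaw":0},{"x":0,"y":0,"z":-0.111,"yaw":0},{"x":0,"y":0,"z":-0.111,"yaw":0},{"x":0,"y":0,"z":-0.111,"yaw":0}]'
python3 - <<'E'
from h import *
grab('side','s6');grab('top','t6')
A=cv2.imread('pics/s6.png')[125:225,180:280];B=cv2.imread('pics/t6.png')[165:265,215:315]
cv2.imwrite('pics/c7.png',np.hstack([cv2.resize(i,(400,400),interpolation=cv2.INTER_CUBIC) for i in(A,B)]))
E
```

```text
clock: 15.3
tool_pos: [0.4883, 0.0266, 0.2362]
tool_rot: [180.0, -0.0, 99.7]
ft_force: [-0.1, -0.4, -0.5]
finger_gap: 0.0598
```

View pics/c7.png

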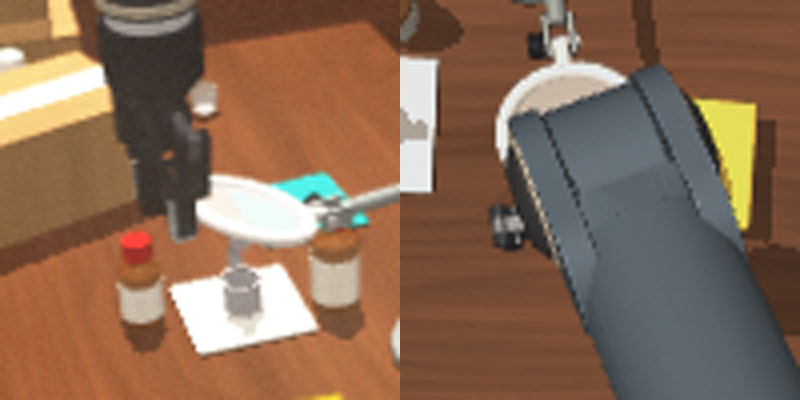

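The fingers straddle the stub at about side crop (175,200). Next: close, then compute the swing and tilt arcs.

```bash
python3 -m pendant '[{"x":0,"y":0,"z":0,"yaw":0},{"x":0,"y":0,"z":0,"yaw":0},{"x":0,"y":0,"z":0,"yaw":0},{"x":0,"y":0,"z":0,"yaw":0},{"x":0,"y":0,"z":0,"yaw":0},{"x":0,"y":0,"z":0,"yaw":0},{"x":0,"y":0,"z":0,"yaw":0},{"x":0,"y":0,"z":0,"yaw":0},{"x":0,"y":0,"z":0,"yaw":0}]' 0.0 40
python3 - <<'E'
import numpy as np
from workcell import sense
p=np.array(sense()['tool_pos'][:2]);P=np.array([.78,.076]);d=p-P;r=np.hypot(*d);a=np.arctan2(d[1],d[0])%(2*np.pi);print(r,np.degrees(a))
b=np.radians(142.2)
for k in np.linspace(0,1,17)[1:]:
    t=a+(b-a)*k;print((P+r*np.array([np.cos(t),np.sin(t)])-p).round(3),round(t-a,3))
u=np.array([np.cos(b),np.sin(b)])
for t in np.linspace(.356,0,9)[1:]:print('tilt',round(t,3),(u*.15*(np.cos(t)-np.cos(.356))).round(4),round(.15*(np.sin(t)-np.sin(.356)),4))
E
```

```text
clock: 16.15
tool_pos: [0.4879, 0.0266, 0.2359]
tool_rot: [180.0, -0.0, 99.7]
ft_force: [-1.0, -0.2, 1.7]
finger_gap: 0.0148
0.29623387688276875 189.59980677030035
[-0.002  0.015] -0.052
[-0.004  0.03 ] -0.103
[-0.004  0.046] -0.155
[-0.004  0.061] -0.207
[-0.003  0.076] -0.259
[-0.001  0.092] -0.31
[0.001 0.107] -0.362
[0.005 0.122] -0.414
[0.009 0.136] -0.465
[0.014 0.151] -0.517
[0.019 0.165] -0.569
[0.026 0.179] -0.62
[0.033 0.193] -0.672
[0.041 0.206] -0.724
[0.049 0.219] -0.776
[0.058 0.231] -0.827
tilt 0.312 [-0.0017  0.0013] -0.0063
tilt 0.267 [-0.0032  0.0025] -0.0127
tilt 0.222 [-0.0045  0.0035] -0.0192
tilt 0.178 [-0.0056  0.0043] -0.0257
tilt 0.134 [-0.0064  0.0049] -0.0323
tilt 0.089 [-0.007   0.0054] -0.0389
tilt 0.044 [-0.0073  0.0057] -0.0456
tilt 0.0 [-0.0074  0.0058] -0.0523
```

```bash
python3 -m pendant '[{"x":-0.002,"y":0.015,"z":0,"yaw":-0.052},{"x":-0.004,"y":0.03,"z":0,"yaw":-0.103},{"x":-0.004,"y":0.046,"z":0,"yaw":-0.155},{"x":-0.004,"y":0.061,"z":0,"yaw":-0.207},{"x":-0.003,"y":0.076,"z":0,"yaw":-0.259},{"x":-0.001,"y":0.092,"z":0,"yaw":-0.31},{"x":0.001,"y":0.107,"z":0,"yaw":-0.362}]'
```

```text
clock: 16.73
tool_pos: [0.4883, 0.1335, 0.2354]
tool_rot: [-179.9, 0.1, 78.8]
ft_force: [-0.6, -0.4, 0.2]
finger_gap: 0.0146
```

```bash
python3 -m pendant '[{"x":0.004,"y":0.015,"z":0,"yaw":-0.052},{"x":0.008,"y":0.029,"z":0,"yaw":-0.103},{"x":0.013,"y":0.044,"z":0,"yaw":-0.155},{"x":0.018,"y":0.058,"z":0,"yaw":-0.207},{"x":0.025,"y":0.072,"z":0,"yaw":-0.258},{"x":0.032,"y":0.086,"z":0,"yaw":-0.31},{"x":0.04,"y":0.099,"z":0,"yaw":-0.362},{"x":0.048,"y":0.112,"z":0,"yaw":-0.414},{"x":0.057,"y":0.124,"z":0,"yaw":-0.465},{"x":0.057,"y":0.124,"z":0,"yaw":-0.465},{"x":0.057,"y":0.124,"z":0,"yaw":-0.465}]'
python3 -m pendant '[{"x":-0.0017,"y":0.0013,"z":-0.0063,"yaw":0},{"x":-0.0032,"y":0.0025,"z":-0.0127,"yaw":0},{"x":-0.0045,"y":0.0035,"z":-0.0192,"yaw":0},{"x":-0.0056,"y":0.0043,"z":-0.0257,"yaw":0},{"x":-0.0064,"y":0.0049,"z":-0.0323,"yaw":0},{"x":-0.007,"y":0.0054,"z":-0.0389,"yaw":0},{"x":-0.0073,"y":0.0057,"z":-0.0456,"yaw":0},{"x":-0.0074,"y":0.0058,"z":-0.0523,"yaw":0},{"x":-0.0074,"y":0.0058,"z":-0.0523,"yaw":0},{"x":-0.0074,"y":0.0058,"z":-0.0523,"yaw":0}]'
python3 - <<'E'
from mag import *
grab('side','s7');grab('top','t7')
for t in('s7','t7'):
    c,n,q,d=lens(t,(.597,.217),.055)
    print(t,len(q),c,n,'tilt',np.arccos(n[2]))
A=cv2.imread('pics/s7.png')[125:225,180:280];B=cv2.imread('pics/t7.png')[125:245,150:270]
cv2.imwrite('pics/c8.png',np.hstack([cv2.resize(i,(400,400),interpolation=cv2.INTER_CUBIC) for i in(A,B)]))
E
```

```text
clock: 17.65
tool_pos: [0.5448, 0.2595, 0.2355]
tool_rot: [-179.8, -0.1, 52.5]
ft_force: [-3.7, 4.4, 0.0]
finger_gap: 0.0146
clock: 18.48
tool_pos: [0.5373, 0.2635, 0.1832]
tool_rot: [-179.9, -0.0, 52.4]
ft_force: [-3.3, 4.5, -1.3]
finger_gap: 0.0144
s7 323 [0.59651078 0.21830872 0.20210426] [ 0.00530872 -0.01038485  0.99993198] tilt 0.011663346490919263
t7 854 [0.60356632 0.2114765  0.20241442] [-0.00669146  0.00726936  0.99995119] tilt 0.009880405127946615
```

View pics/c8.png

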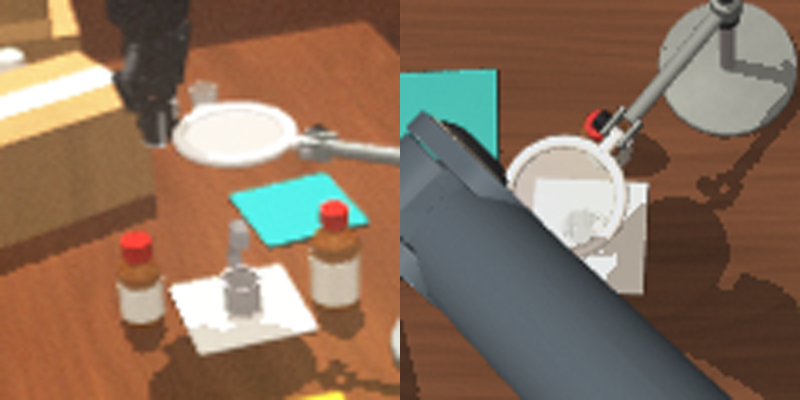

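The lens is level (tilt about 0.01 rad) and close to above the measure. I'll release, retreat and check the centring without the arm in the way.

```bash
python3 -m pendant '[{"x":0,"y":0,"z":0,"yaw":0},{"x":0,"y":0,"z":0,"yaw":0},{"x":0,"y":0,"z":0,"yaw":0},{"x":0,"y":0,"z":0,"yaw":0},{"x":0,"y":0,"z":0,"yaw":0},{"x":0,"y":0,"z":0,"yaw":0},{"x":0,"y":0,"z":0.01,"yaw":0},{"x":0,"y":0,"z":0.03,"yaw":0},{"x":0,"y":0,"z":0.06,"yaw":0},{"x":0,"y":0,"z":0.09,"yaw":0},{"x":0,"y":0,"z":0.12,"yaw":0},{"x":0,"y":-0.03,"z":0.15,"yaw":0},{"x":-0.02,"y":-0.07,"z":0.17,"yaw":0},{"x":-0.03,"y":-0.11,"z":0.17,"yaw":0},{"x":-0.04,"y":-0.15,"z":0.17,"yaw":0},{"x":-0.05,"y":-0.19,"z":0.17,"yaw":0},{"x":-0.06,"y":-0.23,"z":0.17,"yaw":0},{"x":-0.06,"y":-0.27,"z":0.17,"yaw":0},{"x":-0.06,"y":-0.31,"z":0.17,"yaw":0},{"x":-0.06,"y":-0.31,"z":0.17,"yaw":0}]' 0.06 40
python3 - <<'E'
from mag import *
grab('side','s8');grab('top','t8')
for t in('s8','t8'):
    c,n,q,d=lens(t,(.597,.217),.07)
    h=cv2.convexHull((q[:,:2]*1e3).astype(np.float32))
    print(t,len(q),c,'tilt',np.arccos(n[2]),cv2.minEnclosingCircle(h))
    W=cloud(load(t));k=(np.hypot(W[...,0]-.597,W[...,1]-.217)<.04)&(W[...,2]>.012)&(W[...,2]<.05);q=W[k];print('cup',len(q),(q.min(0)+q.max(0))/2,q.max(0)-q.min(0)) if len(q) else 0
A=cv2.imread('pics/s8.png')[125:225,180:280];B=cv2.imread('pics/t8.png')[155:235,170:250]
cv2.imwrite('pics/c9.png',np.hstack([cv2.resize(i,(400,400),interpolation=cv2.INTER_CUBIC) for i in(A,B)]))
E
```

```text
clock: 20.25
tool_pos: [0.4778, -0.0561, 0.354]
tool_rot: [179.8, 0.2, 51.5]
ft_force: [-0.1, -0.7, -0.1]
finger_gap: 0.0597
s8 404 [0.59811384 0.21035861 0.20224695] tilt 0.009353658718799722 ((595.8541870117188, 214.59268188476562), 69.05473327636719)
cup 108 [0.59778422 0.21592143 0.02994873] [0.03961939 0.04747431 0.03541885]
t8 1141 [0.59752472 0.21621005 0.20274527] tilt 0.000479644897900602 ((596.1689453125, 214.5464630126953), 68.3967514038086)
cup 2 [0.56284159 0.22697473 0.01320236] [0.00626073 0.02807217 0.00056946]
```

View pics/c9.png

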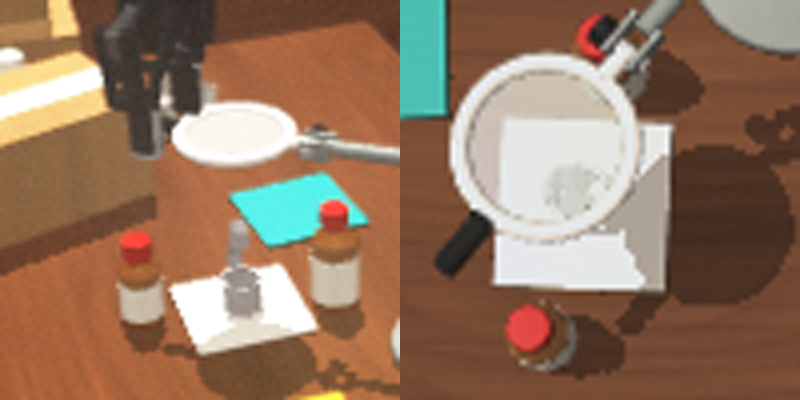

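Run:
```python
from h import *
a=load('s8');b=load('t8')
def hit(f,u,v,z):
    c=-f['R'].T@f['t'];d=f['R'].T@np.array([(u-f['cx'])/f['fx'],(v-f['cy'])/f['fy'],1]);return (c+d*(z-c[2])/d[2]).round(4)
print('lens top',hit(b,199,184.4,.204),'side',hit(a,238.75,158.25,.204))
print('cup side rim',hit(a,240.5,194.5,.04),'cup top',hit(b,205.6,193,.03))
print('proj measure',proj(b,[.597,.2176,.04]),proj(b,[.597,.2176,.006]),proj(a,[.597,.2176,.04]))
f=load('s0');
for n,f in(('0',load('t0')),('8',b)):
    W=cloud(f);im=f['image'].astype(int);R=(im[...,0]>130)&(im[...,1]<60)&(W[...,1]>.15)&(W[...,1]<.3)&(W[...,0]<.6);print(n,W[R].mean(0))
W=cloud(a).reshape(-1,3);d=W[:,:2]-[.499,-.3666];Y=d@[.671,.741];k=(abs(d@[.741,-.671])<.025)&(W[:,2]>.157)&(W[:,2]<.165);print(np.histogram(Y[k],np.arange(-.1,.11,.02)))
```

```text
lens top [0.5949 0.2161 0.204 ] side [0.6008 0.2069 0.204 ]
cup side rim [0.6013 0.2119 0.04  ] cup top [0.5988 0.2177 0.03  ]
proj measure [205.25330758 193.02436345] [206.43570581 194.66674325] [239.04943162 193.95933715]
0 [0.49798767 0.23309124 0.09491455]
8 [0.49878447 0.23077254 0.09496498]
(array([ 3, 11,  0,  0, 10,  2,  0,  0,  0,  0]), array([-1.00000000e-01, -8.00000000e-02, -6.00000000e-02, -4.00000000e-02,
       -2.00000000e-02,  1.38777878e-17,  2.00000000e-02,  4.00000000e-02,
        6.00000000e-02,  8.00000000e-02,  1.00000000e-01]))
```

Within each camera, the lens centre is 4–5 mm from the measure's axis, against an allowance of 18 mm. The other two hooks are still on the rail, and the short bottle hasn't shifted beyond measurement noise. Handing in.

```bash
python3 -m pendant '[{"x":0,"y":0,"z":0,"yaw":0},{"x":0,"y":0,"z":0,"yaw":0},{"x":0,"y":0,"z":0,"yaw":0},{"x":0,"y":0,"z":0,"yaw":0}]'; python3 -c "
from workcell import hand_in
print(hand_in())"
```

```text
clock: 20.68
tool_pos: [0.4786, -0.0453, 0.3537]
tool_rot: [-180.0, -0.0, 52.5]
ft_force: [0.1, -0.5, 0.0]
finger_gap: 0.06
the job is handed in; nothing more can be done
None
```

I lifted the small measure off the rail by its hook and stood it upright near the middle of the white tile. I then swung the magnifier about 47° round, tipped its lens level over the cup and let go. I handed the job in at 20.7 s; no verdict is reported.

**Last checks:**
- **Lens:** it is level within 0.01 rad, and its centre is about 4–5 mm from the measure's axis in each camera (18 mm allowed).
- **Measure:** it stands upright, about 3 mm from the tile's centre.
- **Other measures:** both are still hanging on the rail.
- **Bottles:** both are standing. The short one reads 2 mm from its start, within measurement error; I checked the tall one only by eye.
- **Robot:** it is clear of everything, with no force on the tool.

**Disagreements:**
- The two cameras differ by 4–9 mm in absolute position, so I compared lens and measure only within the same camera.
- The measure met the tile with about 11 N of pressing force at most, a little more than I intended, so I eased off before opening the fingers.
- One move command was refused for a missing yaw value, and the arm did not move.

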